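Draw the letter opener out of the half-covered desk tray and hold it up

ROBOT

A 6-joint arm with a two-finger parallel gripper is mounted at the origin on a cart in front of the work surface, level with it; the furniture and walls round the work are solid. World frame = base frame: x ahead of the robot, y to its left, z up, the work surface at z = 0. Lengths are in m, angles in rad, forces in N, time in s.
With the tool pointing down it reaches from about 0.375 to 0.9 m from the base axis. Payload 3.1 kg.
Tool frame: the origin (TCP) lies on the centre line of the jaws, within the pads' length; the fingertips stand 25 mm ahead of it and the grasp point (between the pads) lies 6 mm ahead of it (manip.tips_ahead is the distance from the TCP to the fingertips, in m); z points along the fingers, y is the direction in which the jaws open and shut (so a half turn about z gives the same grasp; the last joint's range is limited). The gripper opens to 85 mm and grips with 20 to 120 N. Pads are 22 mm wide; open, the fingers measure 114 mm over their backs; the gripper's body (76 mm by 85 mm) begins 54 mm behind the grasp point. The pads swing forward as they close: fully open they stand 13 mm farther back than shut.
Start: joints at [0.969, 0.527, 1.433, -0, 1.181, -0.178], TCP at [0.257, 0.57, 0.256] pointing down, gripper open.
Joint ranges: [-3.08, 3.08], [-0.75, 2.2], [0.22, 2.44], [-1.43, 4.57], [0, 2.65], [-2.85, 2.85]. Speed limits (rad/s): [2.79, 2.79, 3.14, 3.14, 3.14, 3.14].

INTERFACE

Orientations are given as a unit quaternion [x, y, z, w].
In Python, from station import manip gives the robot as it stands.
- The arm moves only by the tool play_rows, never from a script. Its argument "steps" is a list that holds one entry, the list of rows, each a list of 6 numbers: the shift along the tool's x, y, z in m, then the turn, a rotation vector about the tool's x, y, z in degrees. In form: [[[x, y, z, rx, ry, rz], ...]]. A call has 1 to 10 rows; each row shifts and turns the commanded pose from where the row before left it, along the tool's axes as they then stand; what a row does not reach is not made up. A row lasts 1/8 s, in which the tool goes at most 62.5 mm and 10.7 degrees, less where a joint would pass 70% of its speed; a pose out of reach is approached as far as the arm can. A call is refused whole if a number of a shift passes 0.0625 or a number of a turn 10.7, either way. A call with a gripper value outside its range is refused whole. "fingers" is the opening, from 0 (shut) to 1 (fully open), set as the call begins (left out, the last holds). The fingers move at their own pace and stop on an object; "squeeze" is the grip in N (left out, the last holds). Time passes only in rows, so rows that do not move let the fingers close. It gives the time, the measured TCP pose, the force and the opening at its end, in the units of the state.
- manip.sense(): the state, without advancing time (a new reading comes with each control period).
- manip.snapshot(name): name is "scene" or "top" or "wrist"; returns a dict with "img" (480x640x3 uint8, red, green, blue), "K" (3x3 intrinsics, pixels), "world_from_camera" (4x4, takes a point from camera to world coordinates). Camera axes: x right, y down, z forward; pixel columns grow to the right and rows downward; lengths in m; the calibration is good to about 2 mm. The wrist camera is an equidistant fisheye: a pixel r from the principal point sees the ray r / f radians off the axis. A picture is of the moment at which its call begins. There is no depth.
- manip.sign_off(): hands the job in, once; it reports no verdict.
Trained networks look in a picture, given as the dict that the camera call returned (one of the last four; its "shot" number tells which), for a name from the list of things; names that differ only in an ending like _2 or _b are one class to them, and where a whole thing is asked for, a point or a joint stands for the part that bears it (a point fixed in the world has none). Each returns a list of dicts, best first, with "score" (0 to 1); they miss things now and then, are a little off and sometimes report something else, mostly with a low value. They report only what shows in the picture. A call takes as long as a camera call.
- manip.regions_of(label, picture): "pixels" (480x640 bool, what is visible of it) and "rect" ([left, top, right, bottom] in pixels, round what is visible of it).
- manip.pinpoint(label, picture): "point" ([column, row] in pixels: a listed point, or the origin of a listed thing).
The state is a dict: "t": time; "q": joint angles; "qd": joint speeds; "tau": joint torques, N m; "tcp_pos": TCP position; "tool_rot": TCP orientation; "force": force on the tool from outside, world axes, zero at the start; "ft_torque": the same for the moment, N m; "finger_gap": opening from 0.0 (shut) to 1.0 (fully open).
Only numpy, scipy, OpenCV 4.12 (cv2) and the standard library are available. Lean on these libraries where they do the work, as an engineer would, in place of code of your own. Each camera call takes 0.05 s, during which the arm holds its last target.

TASK

Take the wooden-handled letter opener out of the half-covered desk tray: it is longer than the opening, so tilt it handle end up and draw it out from under the clear cover without prying against the cover. Then hold it level above the tray, at least 5 cm higher than the tray's top and touching nothing but the gripper, and finish while still holding it there. Leave the other small things on the worktop where they are.

Things in the scene. Friction and masses are not known exactly. Their poses are not given: they have to be found in the camera images.
- tray: grey desk tray fixed to the worktop, outside 232 x 138 mm, 57 mm high, walls 4 mm, floor top 5 mm above the worktop. Origin: centre of its underside; x along its length, z up. The cover closes its top from the -x end to x = -13 mm; the opening is x = -13 to 112, y = -65 to 65 mm. Two 6 mm cross ribs carry the opener: at x = 88 (top 17 mm above worktop) and x = -40 (top 20 mm).
- cover: clear (slightly milky) plastic cover plate of the tray with a black front edge, fixed to it, 3 mm thick, underside 54 mm and top 57 mm above the worktop. Origin and axes the same as the tray's.
- handle (a point): grasp point in the wooden handle of the letter opener, near its centre of mass, half-way up its thickness, about 22 mm above the worktop at the start. Axes: y along the opener to the handle's end, x across, z up out of its flat side. The handle is 18 mm wide (x), 9 mm thick (z) and reaches from 25 mm behind (-y) to 52 mm beyond (+y) this point.
- middle (a point): middle of the letter opener's length, 50 mm from the handle point towards the blade (-y); same axes.
- tip (a point): tip of the letter opener's blade, 152 mm from the handle point (-y); the blade is 14 mm wide and 2 mm thick. Same axes.
- butt (a point): free end of the letter opener's handle, 52 mm from the handle point (+y). Same axes.
- letter_opener: the letter opener, loose, about 50 g, 204 mm long; origin under the middle of its length, axes as at the handle point. At the start it lies nearly parallel to the tray's x, handle under the opening with its end within about 17 mm of the tray's +x wall, blade under the cover.
- sticky_yellow: bystander: yellow block of sticky notes 50 x 50 x 24 mm; origin at its underside.
- label_roll: bystander: white roll of labels, 44 mm across, 30 mm high; origin at its underside.
- red_clip: bystander: red bulldog clip 43 x 41 x 17 mm; origin at its underside.
- ballpen: bystander: red ball pen 145 mm long, 12 mm wide; origin at its underside.
- mug: bystander: green mug 86 mm across, 96 mm high; origin at its underside.

How it is judged:
By the outcome, as a careful person would: the job done as asked, in the order asked, and still so for the second after the job is handed in, while the arm keeps its last pose, push and grip.
It also fails if it takes over 42 s, if anything falls off the work surface, if the arm or the gripper's body presses on something with over 40 N, if the wrist force passes 120 N, or if a joint passes its speed limit or range.

## Working session

There is one attempt and no reset: what is moved stays moved. The work goes in short steps, Python scripts to look and compute and a tool call to move; the robot and the scene stay as the last step left them, time stands still between calls to the robot, and variables do not carry over. Pictures are saved under pics/ and viewed, and the job is handed in when it is done.

Besides the shell and the picture viewer there is one more tool, called after ">>>" as name(argument=value, ...) on one line, values as JSON. play_rows: Moves the arm, as the interface text tells. Its arguments: {"type":"object","properties":{"steps":{"type":"array"},"fingers":{"type":"number"},"squeeze":{"type":"number"}},"required":["steps"]}

```bash
ls; mkdir -p pics
python3 - <<'E'
from station import manip
import cv2,numpy as np
s=manip.sense(); print({k:np.round(v,3).tolist() for k,v in s.items()}, manip.tips_ahead)
for n in ["scene","top"]:
    p=manip.snapshot(n); cv2.imwrite(f"pics/{n}0.png",p["img"][:,:,::-1])
    print(n,p["K"].tolist(),np.round(p["world_from_camera"],4).tolist())
    for l in ["tray","cover","handle","middle","tip","butt","letter_opener","sticky_yellow","label_roll","red_clip","ballpen","mug"]:
        print(l,[(np.round(d["point"],1).tolist(),round(d["score"],2)) for d in manip.pinpoint(l,p)][:2])
E
```

```text
pics
{'t': 0.0, 'q': [0.969, 0.528, 1.434, 0.0, 1.181, -0.179], 'qd': [-0.001, 0.001, 0.0, 0.001, -0.001, 0.002], 'tau': [0.0, -44.235, -17.803, -0.0, 0.008, -0.0], 'tcp_pos': [0.257, 0.569, 0.255], 'tool_rot': [0.21, 0.978, -0.001, -0.0], 'force': [0.786, -0.009, 1.026], 'ft_torque': [0.027, 0.008, 0.032], 'finger_gap': 1.003} 0.025
scene [[434.5781384782781, 0.0, 318.9382240679688], [0.0, 434.5781384782781, 245.58235551400824], [0.0, 0.0, 1.0]] [[0.59, -0.6058, 0.5338, -0.0051], [-0.8074, -0.4507, 0.3808, -0.3018], [0.0099, -0.6557, -0.755, 0.7579], [0.0, 0.0, 0.0, 1.0]]
tray [([291.6, 238.4], 0.88)]
cover [([294.3, 242.6], 0.57)]
handle [([277.9, 224.4], 0.71), ([349.9, 302.4], 0.38)]
middle [([295.7, 228.3], 0.7)]
tip [([291.2, 232.1], 0.51), ([261.7, 211.7], 0.43)]
butt [([263.2, 211.0], 0.47)]
letter_opener [([293.8, 232.8], 0.74)]
sticky_yellow []
label_roll [([384.3, 273.5], 0.79)]
red_clip [([348.4, 303.0], 0.65)]
ballpen [([412.3, 344.4], 0.76)]
mug [([485.2, 366.0], 0.72)]
top [[619.4390945709223, 0.0, 323.4803786473598], [0.0, 619.4390945709223, 237.15015478820558], [0.0, 0.0, 1.0]] [[-0.019, -0.997, 0.0744, 0.4089], [-0.9998, 0.019, -0.0007, 0.0494], [-0.0007, -0.0744, -0.9972, 1.4412], [0.0, 0.0, 0.0, 1.0]]
tray [([285.1, 240.5], 0.75), ([285.9, 239.0], 0.16)]
cover [([283.3, 237.8], 0.9)]
handle [([260.1, 237.8], 0.86), ([376.5, 266.6], 0.7)]
middle [([281.5, 238.4], 0.69), ([424.7, 245.2], 0.67)]
tip []
butt [([241.4, 238.0], 0.86)]
letter_opener [([282.3, 236.4], 0.81)]
sticky_yellow [([424.5, 245.0], 0.91), ([283.4, 236.9], 0.25)]
label_roll [([378.4, 216.5], 0.64), ([284.0, 238.7], 0.43)]
red_clip [([376.6, 267.0], 0.75), ([284.8, 237.4], 0.28)]
ballpen [([439.2, 269.5], 0.53)]
mug [([492.2, 252.4], 0.87)]
```

View pics/scene0.png

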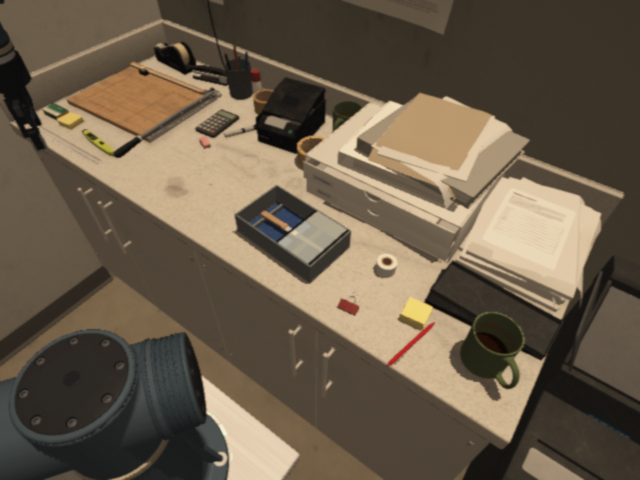

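View pics/top0.png

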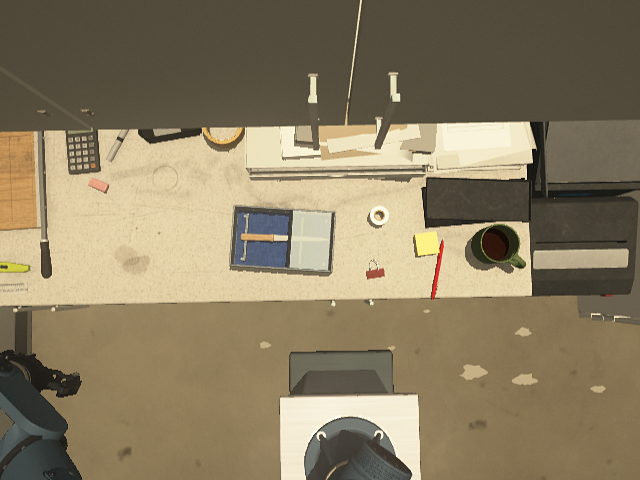

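```bash
cat > h.py <<'E'
from station import manip
import cv2,numpy as np
from scipy.spatial.transform import Rotation as R
def ray(p,px,fish=False):
    K=p["K"];T=np.array(p["world_from_camera"])
    u=(px[0]-K[0][2])/K[0][0];v=(px[1]-K[1][2])/K[1][1]
    if fish:
        r=np.hypot(u,v); d=np.array([np.sin(r)*u/max(r,1e-9),np.sin(r)*v/max(r,1e-9),np.cos(r)])
    else: d=np.array([u,v,1.])
    return T[:3,3],T[:3,:3]@d
def hit(p,px,z,fish=False):
    o,d=ray(p,px,fish); return o+d*(z-o[2])/d[2]
def proj(p,X,fish=False):
    K=np.array(p["K"]);T=np.linalg.inv(np.array(p["world_from_camera"]))
    c=T[:3,:3]@np.array(X)+T[:3,3]
    if fish:
        r=np.hypot(c[0],c[1]);th=np.arctan2(r,c[2]);c=np.array([c[0]/r*th,c[1]/r*th,1])
    c=c/c[2]; return (K@c)[:2]
E
python3 - <<'E'
from h import *
p=manip.snapshot("top")
for l,z in [("tray",0),("cover",0),("handle",.022),("middle",.02),("butt",.02),("letter_opener",.018)]:
    for d in manip.pinpoint(l,p)[:1]: print(l,hit(p,d["point"],z).round(4),d["score"])
i=p["img"][170:310,200:360]; cv2.imwrite("pics/topz.png",cv2.resize(i,None,fx=5,fy=5,interpolation=2)[:600,:800,::-1])
E
```

```text
tray [0.5132 0.1453 0.    ] 0.83
cover [0.5161 0.1382 0.    ] 0.73
handle [0.5162 0.1904 0.022 ] 0.6
middle [0.5138 0.1409 0.02  ] 0.74
letter_opener [0.5126 0.1353 0.018 ] 0.77
```

View pics/topz.png

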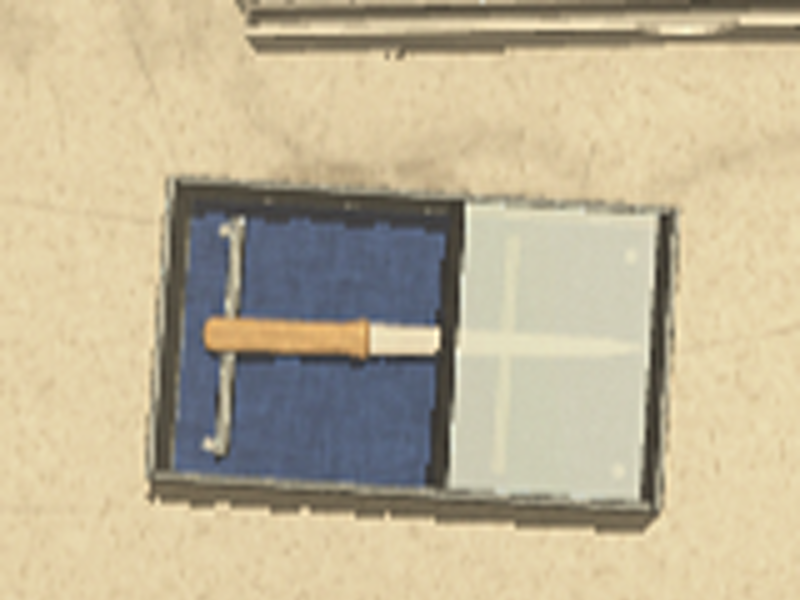

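Run:
```python
from h import *
p=manip.snapshot("top")
f=lambda x,y,z: hit(p,(200+(x-2)/5,170+(y-2)/5),z)
C=[f(175,182,.057),f(675,210,.057),f(655,510,.057),f(153,475,.057)]
for c in C: print(c.round(4))
print("center",np.mean(C,0).round(4)); 
b,j,t=f(205,335,.0215),f(368,340,.0215),f(635,347,.021)
print(b.round(4),j.round(4),t.round(4),np.linalg.norm(b-t),np.linalg.norm(b-j))
for nm,(a,c) in dict(op=(b,t),long1=(C[0],C[1]),long2=(C[3],C[2])).items(): d=a-c;print(nm,np.degrees(np.arctan2(d[1],d[0])))
d=(b-t)/np.linalg.norm(b-t); print("handle",(b-.052*d).round(4))
print("stack edge",f(250,45,.1),f(250,45,.0))
# move deltas
s=manip.sense(); Rt=R.from_quat(s["tool_rot"]); print(Rt.as_matrix().round(3))
```

```text
[0.5862 0.247  0.057 ]
[0.5692 0.0224 0.057 ]
[0.4347 0.0341 0.057 ]
[0.4546 0.258  0.057 ]
center [0.5112 0.1404 0.057 ]
[0.5197 0.2389 0.0215] [0.5159 0.164  0.0215] [0.5104 0.0414 0.021 ] 0.19776194156633156 0.07499050358465151
op 87.31482322514786
long1 85.68092303246158
long2 84.92619585326473
handle [0.5172 0.187  0.0214]
stack edge [0.64036422 0.20760492 0.1       ] [0.65762438 0.2193987  0.        ]
[[-0.912  0.411  0.   ]
 [ 0.411  0.912  0.   ]
 [-0.     0.    -1.   ]]
```

>>> play_rows(steps=[[[-0.0393,-0.0241,0.01,0,0,0],[-0.0393,-0.0241,0.01,0,0,0],[-0.0393,-0.0241,0.01,0,0,0],[-0.0393,-0.0241,0.01,0,0,0],[-0.0393,-0.0241,0.01,0,0,0],[-0.0393,-0.0241,0.01,0,0,0],[-0.0393,-0.0241,0.01,0,0,0],[-0.0393,-0.0241,0.01,0,0,0],[-0.0393,-0.0241,0.01,0,0,0],[-0.0393,-0.0241,0.01,0,0,0]]], fingers=0.6, squeeze=60)

```text
t: 2.95
tcp_pos: [0.5172, 0.1871, 0.1562]
tool_rot: [0.21, 0.978, 0.0, 0.0]
force: [-0.3, 0.2, -0.7]
finger_gap: 0.604
```

>>> play_rows(steps=[[[0,0,0,0,0,9.77],[0,0,0,0,0,9.77],[0,0,0,0,0,9.77],[0,0,0,0,0,9.77],[0,0,0,0,0,9.77],[0,0,0,0,0,9.77],[0,0,0,0,0,9.77],[0,0,0,0,0,0]]])

```text
t: 3.95
tcp_pos: [0.5163, 0.1884, 0.1564]
tool_rot: [0.723, 0.691, 0.0, 0.0]
force: [0.3, -0.3, -0.8]
finger_gap: 0.598
```

```bash
cat > look.py <<'E'
from h import *
import sys
def st():
    s=manip.sense(); print({k:np.round(s[k],4).tolist() for k in ["t","q","tcp_pos","force","finger_gap"]}); M=R.from_quat(s["tool_rot"]).as_matrix(); print(M.round(3).tolist()); return s,M
if __name__=="__main__":
    s,M=st()
    p=manip.snapshot("wrist"); cv2.imwrite(f"pics/{sys.argv[1]}.png",p["img"][:,:,::-1])
    for l,z in [("handle",.0215),("middle",.02),("butt",.0215),("tip",.021),("tray",0.0)]:
        for d in manip.pinpoint(l,p)[:2]: print(l,np.round(d["point"],1),hit(p,d["point"],z,True).round(4),round(d["score"],2))
E
python3 look.py w1
```

```text
{'t': 3.95, 'q': [0.1466, 0.567, 1.7147, -0.0, 0.8595, 0.1913], 'tcp_pos': [0.5163, 0.1884, 0.1564], 'force': [0.2874, -0.2813, -0.7904], 'finger_gap': 0.5977}
[[0.045, 0.999, 0.0], [0.999, -0.045, 0.0], [0.0, 0.0, -1.0]]
handle [320.6 234.9] [0.514  0.1883 0.0215] 0.57
middle [322.5 295.5] [0.5131 0.1403 0.02  ] 0.76
butt [321.  161.3] [0.5166 0.2403 0.0215] 0.82
tray [315.5 284.8] [0.5075 0.1408 0.    ] 0.57
```

View pics/w1.png

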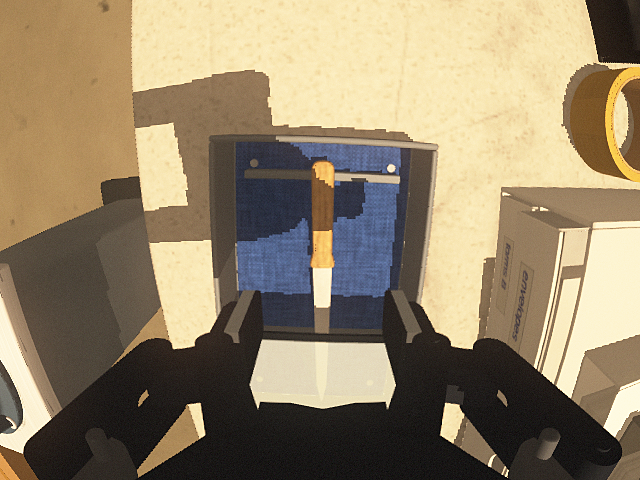

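>>> play_rows(steps=[[[0,-0.001,0.0154,0,0,0],[0,0,0.0154,0,0,0],[0,0,0.0154,0,0,0],[0,0,0.0154,0,0,0],[0,0,0.0154,0,0,0],[0,0,0.0154,0,0,0],[0,0,0.0154,0,0,0],[0,0,0.0154,0,0,0],[0,0,0,0,0,0]]])

```text
t: 5.38
tcp_pos: [0.5142, 0.1883, 0.0317]
tool_rot: [0.723, 0.69, -0.001, -0.001]
force: [0.1, 0.2, -0.3]
finger_gap: 0.6
```

>>> play_rows(steps=[[[0,0,0,0,0,0],[0,0,0,0,0,0],[0,0,0,0,0,0],[0,0,0,0,0,0],[0,0,0,0,0,0],[0,0,0,0,0,0],[0,0,0,0,0,0],[0,0,0,0,0,0]]], fingers=0)

```text
t: 6.38
tcp_pos: [0.5157, 0.1886, 0.0338]
tool_rot: [0.723, 0.69, 0.001, 0.0]
force: [0.1, -0.5, 6.3]
finger_gap: 0.195
```

```bash
python3 look.py w2
```

```text
{'t': 6.375, 'q': [0.147, 0.7762, 1.7696, 0.0, 0.5942, 0.1936], 'tcp_pos': [0.5157, 0.1886, 0.0338], 'force': [0.144, -0.4905, 6.2759], 'finger_gap': 0.1952}
[[0.047, 0.999, 0.002], [0.999, -0.047, 0.0], [0.0, 0.002, -1.0]]
handle [321.2 317.1] [0.5142 0.1891 0.0215] 0.61
middle [323.3 412.5] [0.5126 0.1358 0.02  ] 0.61
butt [323.1 185.7] [0.5174 0.2411 0.0215] 0.73
tip [318.8 317.6] [0.5132 0.1886 0.021 ] 0.45
```

View pics/w2.png

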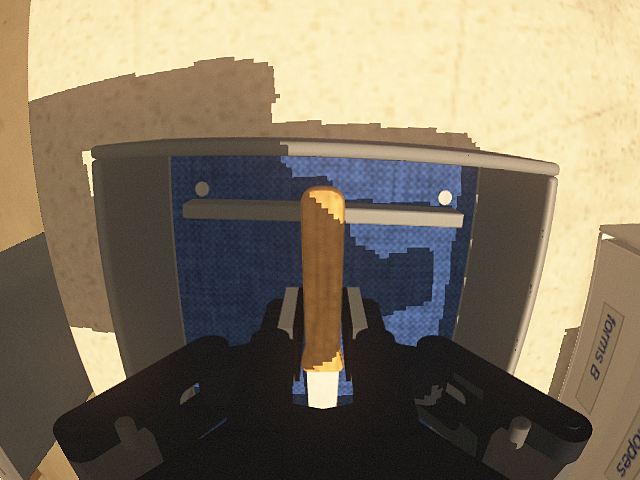

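>>> play_rows(steps=[[[0,0,-0.002,0,0,0],[0,0,-0.002,0,0,0],[0,0,-0.002,0,0,0],[0,0,0,0,0,0]]])

```text
t: 7.18
tcp_pos: [0.5151, 0.1884, 0.0391]
tool_rot: [0.723, 0.69, -0.0, -0.0]
force: [-0.5, -0.4, -1.3]
finger_gap: 0.193
```

>>> play_rows(steps=[[[-0.0006,0,-0.0046,0,2.5,0],[-0.0006,0,-0.0046,0,2.5,0],[-0.0006,0,-0.0046,0,2.5,0],[-0.0006,0,-0.0046,0,2.5,0],[0,0,0,0,0,0]]])

```text
t: 7.8
tcp_pos: [0.5151, 0.1842, 0.0573]
tool_rot: [0.721, 0.687, 0.063, -0.06]
force: [0.6, -0.5, -0.5]
finger_gap: 0.19
```

```bash
python3 look.py w3
python3 - <<'E'
from h import *
p=manip.snapshot("scene"); cv2.imwrite("pics/s3.png",cv2.resize(p["img"][150:300,200:400],None,fx=4,fy=4,interpolation=2)[:,:,::-1])
E
```

```text
{'t': 7.8, 'q': [0.0507, 0.7295, 1.8116, 0.3078, 0.6056, -0.1552], 'tcp_pos': [0.5151, 0.1842, 0.0573], 'force': [0.5557, -0.5393, -0.513], 'finger_gap': 0.1896}
[[0.047, 0.999, 0.008], [0.984, -0.048, 0.173], [0.173, -0.0, -0.985]]
handle [321.6 319.6] [0.5134 0.1778 0.0215] 0.69
middle [326.6 411.2] [0.5134 0.1259 0.02  ] 0.64
middle [322.7 187.4] [0.5168 0.2386 0.02  ] 0.34
butt [322.2 185.1] [0.5167 0.2396 0.0215] 0.82
tray [318.5 367.9] [0.5098 0.142  0.    ] 0.85
```

View pics/w3.png

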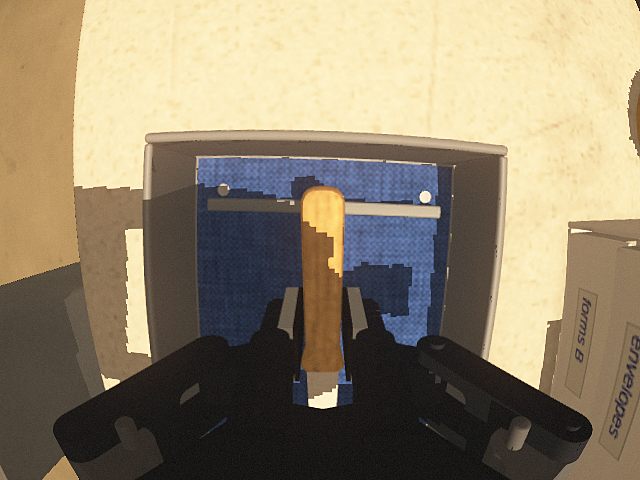

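View pics/s3.png

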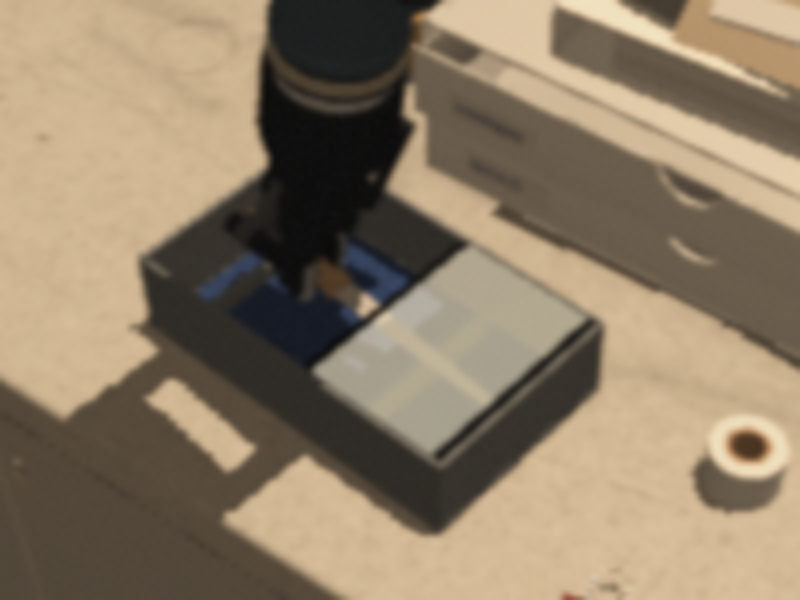

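>>> play_rows(steps=[[[-0.0006,0,-0.0046,0,2.5,0],[-0.0006,0,-0.0046,0,2.5,0],[-0.0006,0,-0.0046,0,2.5,0],[-0.0006,0,-0.0046,0,2.5,0],[0,0,0,0,0,0]]])

```text
t: 8.78
tcp_pos: [0.5148, 0.1777, 0.0745]
tool_rot: [0.713, 0.68, 0.125, -0.12]
force: [0.2, 0.3, -0.4]
finger_gap: 0.19
```

```bash
python3 look.py w4
python3 - <<'E'
from h import *
s=manip.sense();M=R.from_quat(s["tool_rot"]).as_matrix();
a=np.radians(85.3);C=np.array([.511,.1404,0]);T=np.array([[np.cos(a),np.sin(a),0],[-np.sin(a),np.cos(a),0],[0,0,1]])
for n,u in dict(butt=.052,handle=0,edge=-.06,tip=-.152).items():
    print(n,(T@(np.array(s["tcp_pos"])+M@[u,0,.0123]-C)).round(4))
p=manip.snapshot("scene"); cv2.imwrite("pics/s4.png",cv2.resize(p["img"][150:300,200:400],None,fx=4,fy=4,interpolation=2)[:,:,::-1])
E
```

```text
{'t': 8.775, 'q': [-0.0512, 0.7118, 1.8445, 0.5809, 0.6717, -0.4782], 'tcp_pos': [0.5148, 0.1777, 0.0745], 'force': [0.2291, 0.2574, -0.4084], 'finger_gap': 0.1897}
[[0.045, 0.999, 0.016], [0.939, -0.048, 0.341], [0.341, 0.0, -0.94]]
handle [319.9 319. ] [0.5124 0.1755 0.0215] 0.84
middle [324.8 410.7] [0.5125 0.124  0.02  ] 0.88
butt [321.3 185.6] [0.5164 0.2441 0.0215] 0.6
butt [323.9 405.6] [0.5121 0.1277 0.0215] 0.58
tray [314.8 370.9] [0.5076 0.1413 0.    ] 0.63
butt [0.0914 0.0016 0.0807]
handle [ 0.0426 -0.0002  0.0629]
edge [-0.0138 -0.0022  0.0424]
tip [-0.1002 -0.0054  0.011 ]
```

View pics/s4.png

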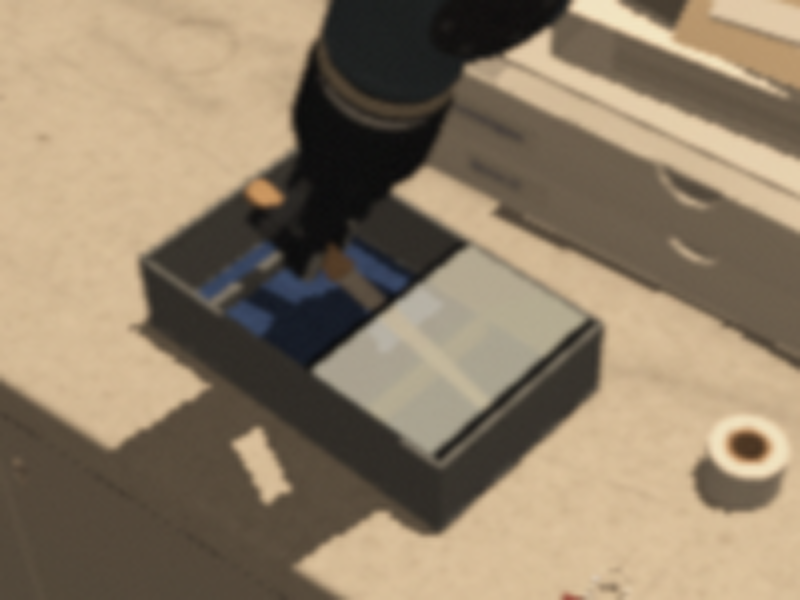

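View pics/w4.png

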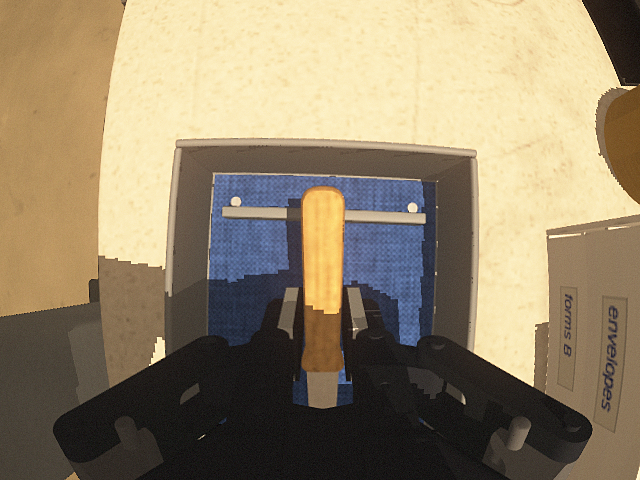

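The opener is tilted about 20°, with its butt above the +x rim and no contact force. The butt still sits at pixel (322,186), so it hasn't slipped. Next I draw it out along its own axis.

>>> play_rows(steps=[[[0.01,0,0,0,0,0],[0.01,0,0,0,0,0],[0.01,0,0,0,0,0],[0.01,0,0,0,0,0],[0.01,0,0,0,0,0],[0.01,0,0,0,0,0]]])

```text
t: 9.88
tcp_pos: [0.5173, 0.2352, 0.0954]
tool_rot: [0.712, 0.68, 0.126, -0.12]
force: [-0.3, -0.3, -0.8]
finger_gap: 0.195
```

>>> play_rows(steps=[[[0.012,0,0,0,0,0],[0.012,0,0,0,0,0],[0.012,0,0,0,0,0],[0.012,0,0,0,0,0],[0.012,0,0,0,0,0],[0.01,0,0,0,0,0],[0,0,0,0,0,0]]])

```text
t: 10.75
tcp_pos: [0.5204, 0.301, 0.1194]
tool_rot: [0.712, 0.68, 0.126, -0.12]
force: [-0.4, -0.6, -1.0]
finger_gap: 0.192
```

```bash
python3 look.py w5
python3 - <<'E'
from h import *
s=manip.sense();M=R.from_quat(s["tool_rot"]).as_matrix();
a=np.radians(85.3);C=np.array([.511,.1404,0]);T=np.array([[np.cos(a),np.sin(a),0],[-np.sin(a),np.cos(a),0],[0,0,1]])
for n,u in dict(butt=.052,handle=0,tip=-.152).items():
    print(n,(T@(np.array(s["tcp_pos"])+M@[u,0,.0123]-C)).round(4))
p=manip.snapshot("scene"); cv2.imwrite("pics/s5.png",cv2.resize(p["img"][150:300,200:400],None,fx=4,fy=4,interpolation=2)[:,:,::-1])
p=manip.snapshot("top"); cv2.imwrite("pics/t5.png",cv2.resize(p["img"][170:310,160:360],None,fx=4,fy=4,interpolation=2)[:,:,::-1])
E
```

```text
{'t': 10.75, 'q': [0.1825, 0.6604, 1.7287, 0.5175, 0.7388, -0.1563], 'tcp_pos': [0.5204, 0.301, 0.1194], 'force': [-0.3531, -0.5958, -1.0013], 'finger_gap': 0.1917}
[[0.042, 0.999, 0.016], [0.939, -0.045, 0.342], [0.342, 0.001, -0.94]]
middle [322.8 410.8] [0.5163 0.2284 0.02  ] 0.81
butt [320.5 186.3] [0.5217 0.3764 0.0215] 0.57
tray [322.7 409.5] [0.516 0.221 0.   ] 0.68
butt [0.2127 0.0057 0.125 ]
handle [0.1638 0.004  0.1073]
tip [ 0.0211 -0.001   0.0553]
```

View pics/s5.png

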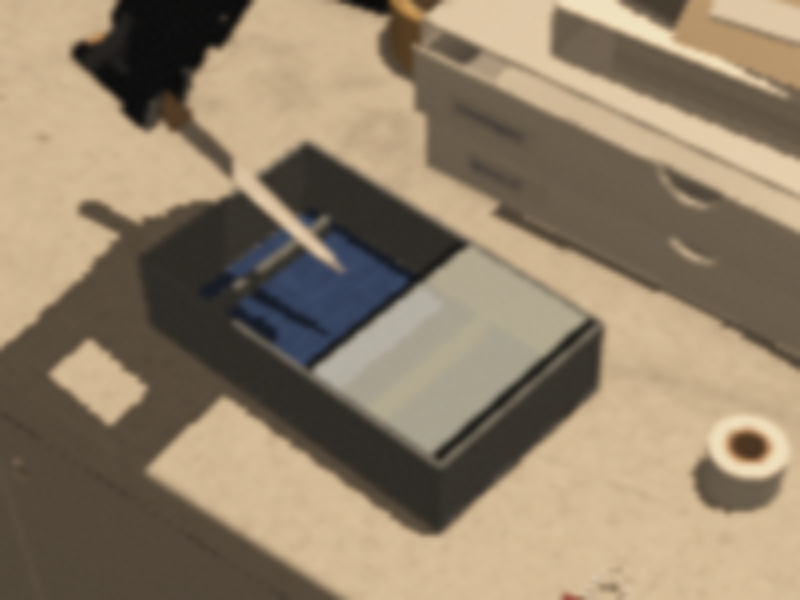

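View pics/t5.png

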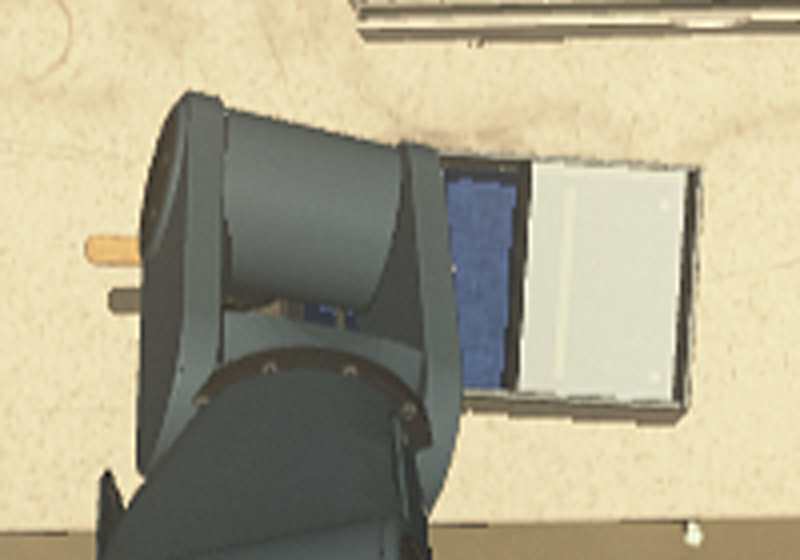

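>>> play_rows(steps=[[[0.0048,0,-0.0132,0,0,0],[0.0048,0,-0.0132,0,0,0],[0.0048,0,-0.0132,0,0,0],[0.0048,0,-0.0132,0,0,0],[0.0048,0,-0.0132,0,0,0],[0.0048,0,-0.0132,0,0,0],[0,0,0,0,0,0]]])

```text
t: 12.02
tcp_pos: [0.5211, 0.3004, 0.2048]
tool_rot: [0.712, 0.68, 0.127, -0.119]
force: [-0.1, 0.2, -0.9]
finger_gap: 0.192
```

>>> play_rows(steps=[[[0,0,0,0,-2.5,0],[0,0,0,0,-2.5,0],[0,0,0,0,-2.5,0],[0,0,0,0,-2.5,0],[0,0,0,0,-2.5,0],[0,0,0,0,-2.5,0],[0,0,0,0,-2.5,0],[0,0,0,0,-2.5,0],[0,0,0,0,0,0]]])

```text
t: 13.15
tcp_pos: [0.5199, 0.3007, 0.2026]
tool_rot: [0.723, 0.691, -0.0, -0.0]
force: [0.1, -0.0, -0.8]
finger_gap: 0.192
```

>>> play_rows(steps=[[[-0.0125,0,0,0,0,0],[-0.0125,0,0,0,0,0],[-0.0125,0,0,0,0,0],[-0.0125,0,0,0,0,0],[-0.0125,0,0,0,0,0],[-0.0125,0,0,0,0,0],[-0.0125,0,0,0,0,0],[-0.0125,0,0,0,0,0],[-0.0125,0,0,0,0,0],[0,0,0,0,0,0]]])

```text
t: 14.4
tcp_pos: [0.5151, 0.1869, 0.2033]
tool_rot: [0.724, 0.69, -0.0, -0.0]
force: [0.3, 0.2, -1.0]
finger_gap: 0.192
```

```bash
python3 look.py w6
python3 - <<'E'
from h import *
s=manip.sense();M=R.from_quat(s["tool_rot"]).as_matrix();
a=np.radians(85.3);C=np.array([.511,.1404,0]);T=np.array([[np.cos(a),np.sin(a),0],[-np.sin(a),np.cos(a),0],[0,0,1]])
p=manip.snapshot("scene")
for n,u in dict(butt=.052,handle=0,middle=-.05,tip=-.152).items():
    X=np.array(s["tcp_pos"])+M@[u,0,.0123]
    print(n,(T@(X-C)).round(4),"pred px",proj(p,X).round(1),[(np.round(d["point"],1),round(d["score"],2)) for d in manip.pinpoint(n,p)[:2]])
cv2.imwrite("pics/s6.png",cv2.resize(p["img"][130:280,200:400],None,fx=4,fy=4,interpolation=2)[:,:,::-1])
E
```

```text
{'t': 14.4, 'q': [0.1441, 0.495, 1.6807, -0.0, 0.9661, 0.1921], 'tcp_pos': [0.5151, 0.1869, 0.2033], 'force': [0.2629, 0.1528, -1.0114], 'finger_gap': 0.1917}
[[0.048, 0.999, -0.0], [0.999, -0.048, -0.0], [-0.0, -0.0, -1.0]]
handle [324.1 411.3] [ 0.5056 -0.0215  0.0215] 0.7
handle [319.3 319. ] [0.5066 0.0938 0.0215] 0.66
middle [323.6 412.2] [ 0.5049 -0.0242  0.02  ] 0.77
butt [322.4 187.8] [0.5152 0.2133 0.0215] 0.73
butt [323.2 412.1] [ 0.5046 -0.0226  0.0215] 0.48
butt [0.1    0.0017 0.191 ] pred px [254.8 155.6] []
handle [ 0.048  -0.0002  0.191 ] pred px [273.  165.6] []
middle [-0.002 -0.002  0.191] pred px [291.4 175.6] [(array([288.7, 172.2]), 0.56)]
tip [-0.1039 -0.0056  0.191 ] pred px [331.6 197.7] [(array([328.6, 198.4]), 0.74), (array([272.9, 167.4]), 0.21)]
```

View pics/s6.png

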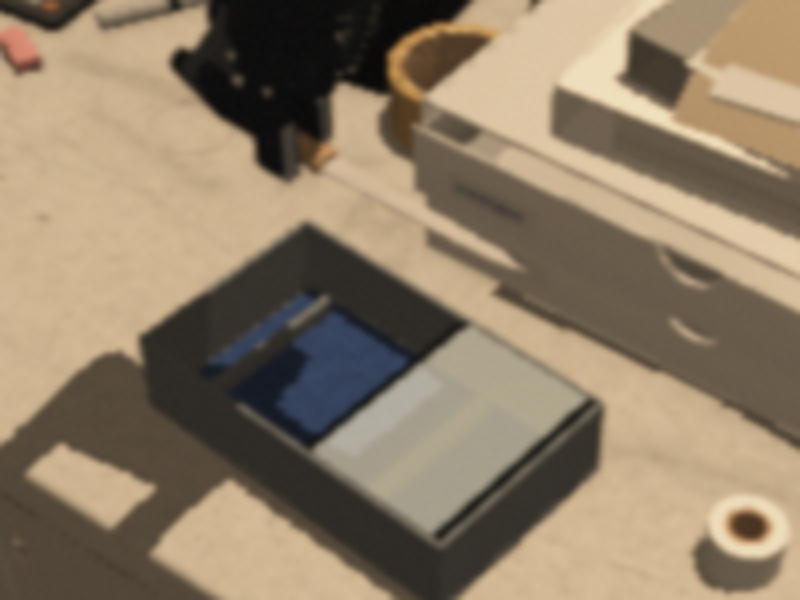

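View pics/w6.png

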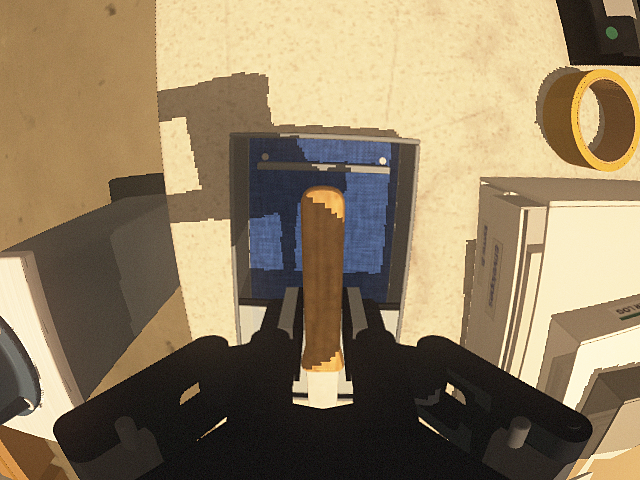

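```bash
python3 -c "
from station import manip
print(manip.sign_off())"
```

```text
the job is handed in; nothing more can be done
None
```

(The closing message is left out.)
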